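# Pull the tapped bearing cap out of a wheel hub

### The arm

A 7-joint arm with a two-finger parallel gripper is mounted at the origin on the work surface. World frame = base frame: x ahead of the robot, y to its left, z up, the work surface at z = 0. Lengths are in m, angles in degrees, forces in N, time in s.
With the tool pointing down it reaches from about 0.4 to 0.9 m from the base axis. Payload 5.5 kg.
Tool frame: the origin (TCP) lies at the very end of the fingers, on their centre line; the grasp point (between the pads) lies bot.grasp_offset behind it (bot.grasp_offset is the distance from the TCP to the grasp point, in m); y points along the fingers, x is the direction in which the jaws open and shut, and the axes are right-handed (so a half turn about y gives the same grasp; the last joint's range is limited). The gripper opens to 92 mm and grips with 3 to 60 N. Pads are 19 mm wide; open, the fingers measure 130 mm over their backs; the gripper's body (75 mm by 190 mm) begins 47 mm behind the grasp point.
Start: joints at [-58.545, 28.699, -24.465, 88.831, 12.651, 65.22, -12.049], TCP at [0.183, 0.624, 0.227] pointing down, gripper open.
Joint ranges: [-164.97, 164.97], [-17.58, 116.51], [-87.97, 89.64], [11.32, 138.91], [-80.73, 260.73], [10.89, 115.49], [-147.41, 147.41]. Speed limits (degrees/s): [147.25, 147.25, 180, 180, 180, 180, 180].

### API

Orientations are given as a 3x3 rotation matrix whose columns are the frame's x, y, z axes.
In Python, from workcell import bot, hand, vision, finish_job gives the robot as it stands. The module is installed in compiled form; this text tells all that it offers. Calls block until the motion is done:
- bot.movep(position, orientation): joint-space move of the TCP to a pose.
- bot.move_linear(position, speed=0.15, orientation=None, until_force=None): straight line of the TCP; orientation=None keeps the orientation; speed is the mean speed in m/s. With until_force (N) it stops when the force on the tool has changed by that much, and returns True; else False.
- bot.set_joints(angles): joint-space move.
- hand.gripper_to(opening): opening from 0.0 (shut) to 1.0 (fully open); the grip force is fixed at half the most; returns when the fingers have stopped.
- bot.sleep(seconds).
- bot.solve_ik(position, orientation): joint angles nearest the present ones, or None.
- vision.read_camera(name): name is "side" or "top" or "wrist"; returns a dict with "pixels" (400x640x3 uint8, blue, green, red), "K" (3x3 intrinsics, pixels), "rvec" (rotation vector, rad) and "tvec" (3), from world to camera coordinates, as OpenCV has them. Camera axes: x right, y down, z forward; pixel columns grow to the right and rows downward; lengths in m; the calibration is good to about 2 mm. The wrist camera is an equidistant fisheye: a pixel r from the principal point sees the ray r / f radians off the axis. A picture is of the moment at which its call begins. There is no depth.
A pose or a line that the arm cannot do raises bot.Unreachable and nothing moves.
- finish_job(): hands the job in, once; it reports no verdict.
Readings, each from a call of its own:
- bot.current_time_s(): time.
- bot.current_q(): joint angles.
- bot.current_dq(): joint speeds.
- bot.current_joint_torque(): joint torques, N m.
- bot.current_eef_pos(): TCP position.
- bot.current_eef_rot(): TCP orientation.
- bot.current_force(): force on the tool from outside, world axes, zero at the start.
- bot.current_wrist_torque(): the same for the moment, N m.
- bot.current_opening(): opening from 0.0 (shut) to 1.0 (fully open).
Only numpy, scipy, OpenCV 4.12 (cv2) and the standard library are available. Lean on these libraries where they do the work, as an engineer would, in place of code of your own. Each camera call takes 0.05 s, during which the arm holds its last target. There are 200 camera calls.

### The job

Take the round-knobbed puller rod from the wooden rack, feel for the start of the thread in the bearing cap at the centre of the wheel hub, and screw the rod in clockwise until its collar is home and finger-tight, without overtightening; do not lean on the cap or lever it, as its bearing lies just behind. Then pull the cap straight up out of its bore on the rod and stand it gently upright in the steel parts tray, the rod still screwed in, and let go. Leave the other two rods standing in the rack.

Things in the scene. Friction and masses are not known exactly. Their poses are not given: they have to be found in the camera images.
- rod_knob (a point): Centre of the round knurled steel knob (30 mm diameter, 28 mm tall) on the puller rod, on the rod's axis, 64 mm above its collar's underside; z up along the rod. Grip it at any yaw. The rod (0.19 to 0.31 kg) stands in one of the rack's three holes, which one varies. Under the knob a 16 mm shank, then a collar 38 mm wide, 5 mm thick, then the thread end.
- rod_shoulder (a point): Centre of the flat underside of the rod's collar, same axes as the knob. Screwed home, this face lies on the cap's top. It turns with about 0.1 N m or less until the thread pulls tight; then the torque climbs steeply. Finger-tight is a rise of about 0.15 to 0.3 N m, reached some 0.1 rad after tight; 0.4 rad past tight overtightens it, unless the knob slips in a light grip.
- rod_nose (a point): Tip of the rod's thread end, 22 mm below the collar's underside, same axes: a nose 15 mm wide, its last 4 mm tapered, with two opposite steep right-hand thread ridges (two-start, lead 16 mm per turn, 24 mm over the ridges, 80 degrees long each), whose lowest point is 14 mm below the collar's underside.
- cap_mouth (a point): Centre of the tapped hole's mouth, in the cap's top face; z up along the bore, x towards one of the cap's two tabs. Hole 24 mm deep, chamfer 31 mm wide narrowing to 27 mm, then a steel thread bush: two matching ridges with a 17 mm gap, the first 3.5 mm down, 1.4 mm of play up and down. The bush was pressed in anyhow, so where its thread starts is not known: see rod.
- cap: The bearing cap: bare aluminium blind plug, 30 mm high, body 47 mm, top flange 55 mm across, 0.15 to 0.25 kg, flush in the hub's centre; two 8 mm tabs in notches stop it turning. Origin: centre of its underside, axes as the mouth. An O-ring holds it with 10 to 20 N of drag over the first 10 mm of the pull; it is clear of the bore after 35 mm.
- rod: The puller rod, origin at its collar's underside. The thread catches with the rod's x within 1 rad of the cap's x (or its opposite). Lowered just before that yaw (counter-clockwise of it), it rests with the collar 3.5 mm off the cap; 2.5 mm more per rad of clockwise turn still to go, up to half a turn. From the catch 1.3 rad clockwise brings the collar down, 1.8 rad makes it tight.
- hub: Steel wheel hub on a 190 mm square grey plate, outer face up, fixed. Origin at bench level under the bore's axis, z up. A 68 mm round spigot rises to 88 mm, flush with the cap. Around it a 148 mm flange, top at 54 mm, with five wheel studs, 12 mm thick, on a 112 mm circle, tops at 84 mm.
- tray: Shallow open steel parts tray, fixed, 22 mm high, walls and floor 3 mm thick. Origin: centre of its underside, at bench level (its inner floor is at 3 mm); x along its 200 mm side, y along its 170 mm side.
- hex_rod: Another rod in the rack, hexagon head (30 mm over corners), thin 10 mm end: leave it. Origin at its collar's underside; 66 mm tall from there.
- tee_rod: A third rod in the rack, T-bar handle 76 mm long, hooked end: leave it. Origin at its collar's underside; 66 mm tall from there.
- rack: Wooden rod rack, 70 by 270 mm, 34 mm high, fixed; origin centre of its underside, y along its length. Three holes, 30 mm wide and deep, 92 mm apart along y; the rods' collars rest on its top.
Things that resemble listed ones, but are neither listed nor needed, are in the scene too. What is shaped like the rod but green, pink or purple is not meant.

How it is judged (in metres and radians):
On the way, in this order (a step that is already met when the one before it is completed fails the run):
1. the rod is screwed home (collar within 2 mm of the cap's top) while the cap is still seated in the hub (distance between rod_shoulder and cap_mouth below 0.002 m and z of cap_mouth in the frame of hub below 0.091 m), for 0.2 s.
2. the cap is clear of the bore, on the rod (distance between rod_shoulder and cap_mouth below 0.0035 m and z of cap_mouth in the frame of hub above 0.125 m), for 0.1 s.
At the end, for the whole second after the job is handed in: Cap upright (0.08 rad) on the tray's floor, its axis within 75 by 60 mm of the tray's centre; the rod home in it (collar within 2 mm), tight (over 10 N between them; its weight gives 3 N) and upright (0.15 rad); the other rods within 20 mm of their places; all let go (distance between rod_shoulder and cap_mouth below 0.002 m and contact force between rod and cap above 10 N and x of cap_mouth in the frame of tray between -0.075 and 0.075 m and y of cap_mouth in the frame of tray between -0.06 and 0.06 m and height (world z) of cap_mouth below 0.037 m and angle between cap_mouth's own z axis and vertical below 0.08 rad and angle between rod_knob's own z axis and vertical below 0.15 rad and distance of each of hex_rod, tee_rod from where it was at the start of the episode below 0.02 m); the robot touches nothing.
It fails at once if the thread is forced or overtightened: more than 120 N in all between rod and cap (some 0.4 rad past tight, or leaning) (contact force between rod and cap above 120 N).
It fails at once if the cap is leaned on or levered in the hub: more than 65 N in all between cap and hub (the O-ring accounts for 25 to 30 N of it) (contact force between cap and hub above 65 N).
It fails at once if the cap is cocked more than 0.12 rad while still in the bore (angle between the z axis of cap_mouth and the z axis of hub, either way round above 0.12 rad and z of cap_mouth in the frame of hub below 0.105 m and horizontal distance between cap_mouth and hub below 0.02 m).
It fails at once if the cap is banged down in the tray: more than 60 N (contact force between cap and tray above 60 N).
It fails at once if the gripper or arm strikes the hub with more than 40 N (contact force between the arm and hub above 40 N).
It also fails if it takes over 72 s, if anything falls off the work surface, if the arm or the gripper's body presses on something with over 40 N, if the wrist force passes 120 N, or if a joint passes its speed limit or range.

## Working session

There is one attempt and no reset: what is moved stays moved. The work goes in short steps, each a Python script; the robot and the scene stay as the last script left them, time stands still between calls to the robot, and variables do not carry over. Pictures are saved under pics/ and viewed, about 8 in all and at most 12, crops included, and the job is handed in when it is done.

```bash
mkdir -p pics; cat > h.py <<'E'
import numpy as np, cv2
from workcell import bot, hand, vision, finish_job
def shot(name,fn):
    d=vision.read_camera(name); im=np.array(d["pixels"]); cv2.imwrite(f"pics/{fn}.png",im)
    np.savez(f"pics/{fn}.npz",K=d["K"],r=d["rvec"],t=d["tvec"]); return d
def ray(fn,uv,fish=False):
    z=np.load(f"pics/{fn}.npz"); K=z["K"]; R=cv2.Rodrigues(z["r"])[0]; t=z["t"].ravel()
    p=np.array([(uv[0]-K[0,2])/K[0,0],(uv[1]-K[1,2])/K[1,1]])
    if fish:
        th=np.hypot(*p); v=np.r_[p/max(th,1e-9)*np.sin(th),np.cos(th)]
    else: v=np.r_[p,1]
    v=R.T@v; return -R.T@t, v/np.linalg.norm(v)
def atz(fn,uv,z,fish=False):
    c,v=ray(fn,uv,fish); return c+v*(z-c[2])/v[2]
def tri(*rs):
    A=np.zeros((3,3));b=np.zeros(3)
    for c,v in rs:
        P=np.eye(3)-np.outer(v,v);A+=P;b+=P@c
    x=np.linalg.solve(A,b); return x,[float(np.linalg.norm((np.eye(3)-np.outer(v,v))@(x-c))) for c,v in rs]
def proj(fn,X,fish=False):
    z=np.load(f"pics/{fn}.npz"); K=z["K"]; R=cv2.Rodrigues(z["r"])[0]
    p=R@np.array(X)+z["t"].ravel()
    if fish:
        r=np.hypot(p[0],p[1]); th=np.arctan2(r,p[2]); q=p[:2]/r*th
    else: q=p[:2]/p[2]
    return q*[K[0,0],K[1,1]]+[K[0,2],K[1,2]]
E
python3 - <<'E'
from h import *
a=shot("top","t0");b=shot("side","s0");c=shot("wrist","w0")
print(bot.current_time_s(),bot.grasp_offset,bot.current_eef_rot(),bot.current_opening(),a["K"],c["K"],bot.current_force())
for f in("t0","s0","w0"): print(f,ray(f,(320,200)))
E
```

```text
0.15 0.0188 [[ 2.81890087e-01 -4.92338896e-04 -9.59446578e-01]
 [ 9.59445553e-01 -1.40482897e-03  2.81890507e-01]
 [-1.48664401e-03 -9.99998892e-01  7.63650039e-05]] 0.9979938511593079 [[505.26304649   0.         317.81183438]
 [  0.         505.26304649 201.76022773]
 [  0.           0.           1.        ]] [[309.70691629   0.         322.9527117 ]
 [  0.         309.70691629 198.37712091]
 [  0.           0.           1.        ]] [ 0.66044419 -0.11841183  0.2695291 ]
t0 (array([ 0.2590268 , -0.06816399,  1.56731162]), array([ 0.17351427,  0.00229929, -0.98482867]))
s0 (array([ 0.17291814, -0.72479266,  0.90773786]), array([ 0.31291661,  0.59703757, -0.73866727]))
w0 (array([0.11637744, 0.64202219, 0.3839292 ]), array([ 0.24157911, -0.08268443, -0.96685201]))
```

View pics/t0.png

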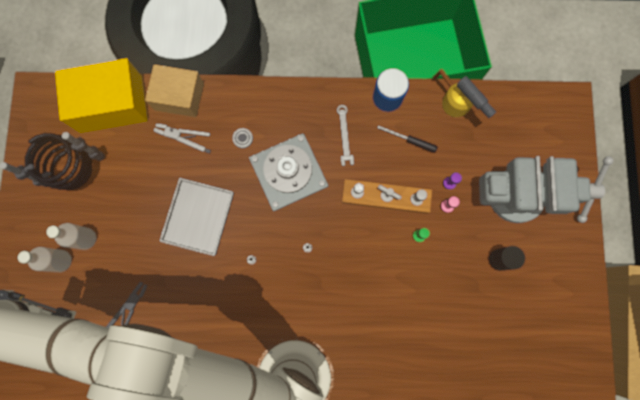

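View pics/s0.png

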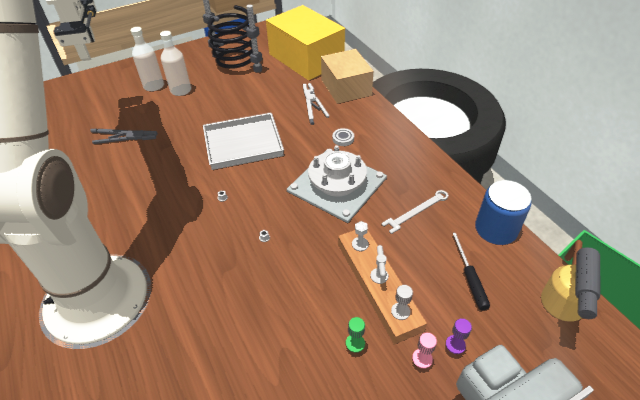

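The top view shows the hub at (288,167), the tray at (197,217) and the rack at (388,195), with rods at (358,190), a tee at (388,192) and (419,197). The lookalikes are green (421,235), pink (450,205) and purple (453,181). The two small parts at (251,260) and (307,248) aren't needed. In the side view the candidates are (361,232) and (403,297), so I'll crop those.

```bash
python3 - <<'E'
import cv2,numpy as np
s=cv2.imread("pics/s0.png");t=cv2.imread("pics/t0.png")
a=cv2.resize(s[215:325,335:435],(400,440),interpolation=cv2.INTER_CUBIC)
b=cv2.resize(s[140:200,295:385],(400,267),interpolation=cv2.INTER_CUBIC)
c=cv2.resize(t[175:215,340:440],(400,160),interpolation=cv2.INTER_CUBIC)
d=cv2.resize(t[127:217,240:340],(400,360),interpolation=cv2.INTER_CUBIC)
o=np.zeros((600,800,3),np.uint8);o[:440,:400]=a;o[440:,:400]=c;o[:267,400:]=b;o[267:,400:]=d[13:346]
cv2.imwrite("pics/c1.png",o)
E
```

```text
(no output)
```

View pics/c1.png

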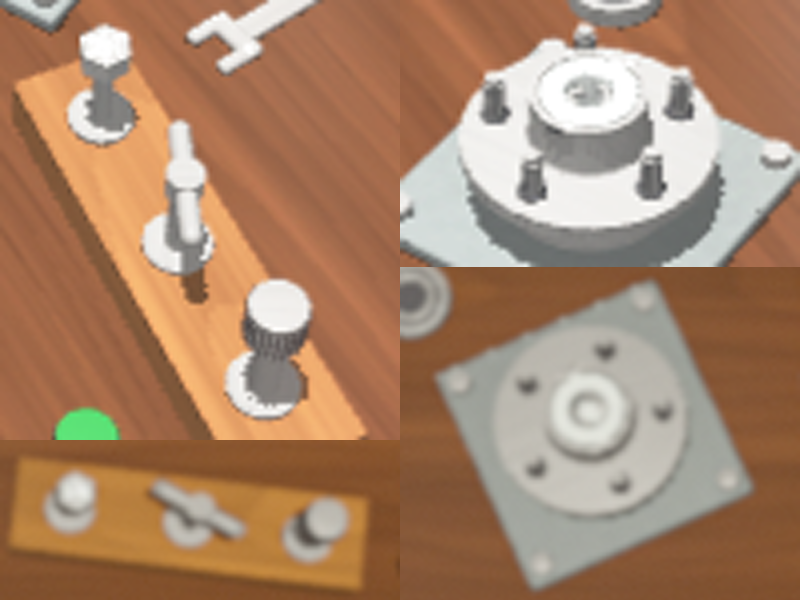

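The knob rod is the right one, at side (404,291) and top (422,194). The hex is on the left and the tee in the middle. The cap mouth is at side (337,160) and top (287,166).

```bash
python3 - <<'E'
from h import *
print("knobtop",tri(ray("s0",(404.5,291.3)),ray("t0",(422.5,194.5))))
print("collar",tri(ray("s0",(335+263/4,215+380/4)),ray("t0",(340+310/4,175+95/4))))
print("mouth",tri(ray("s0",(337.3,160.2)),ray("t0",(287.25,166))))
for uv in [(180,179),(232,191),(214,254),(161,241)]: print("tray t",atz("t0",uv,.022).round(4))
for uv in [(204,124),(276,116),(283,149),(209,163)]: print("tray s",atz("s0",uv,.022).round(4))
for n,uv in dict(hex=(358.5,187.5),tee=(388,193)).items(): print(n,atz("t0",uv,.1))
p=bot.current_eef_pos()
for yaw in range(0,180,30):
    a=np.radians(yaw);R=np.c_[[np.cos(a),np.sin(a),0],[0,0,-1],[-np.sin(a),np.cos(a),0]]
    print(yaw,[None if (q:=bot.solve_ik(X,R)) is None else np.round(q,0) for X in ((.53,.25,.11),(.53,.25,.3),(.58,.0,.17))])
E
```

```text
knobtop (array([ 0.53802323, -0.36476976,  0.10938316]), [0.000666486941433693, 0.0006664869414336961])
collar (array([ 0.53852899, -0.36401142,  0.03762091]), [0.00028155602519446075, 0.00028155602519432126])
mouth (array([0.62260413, 0.03594398, 0.08561288]), [0.0006259830291055013, 0.0006259830291050633])
tray t [0.5887 0.375  0.022 ]
tray t [0.5539 0.2102 0.022 ]
tray t [0.3572 0.2553 0.022 ]
tray t [0.3934 0.42   0.022 ]
tray s [0.3985 0.4233 0.022 ]
tray s [0.5973 0.3512 0.022 ]
tray s [0.5513 0.2084 0.022 ]
tray s [0.3539 0.2573 0.022 ]
hex [ 0.55753708 -0.17791113  0.1       ]
tee [ 0.54280661 -0.26516636  0.1       ]
0 [array([-25.,  28.,  -4., 104.,   3.,  48., -30.]), array([-23.,  17.,  -6.,  94.,   2.,  69., -30.]), array([ -9.,  23.,   8., 103.,  -4.,  54.,   1.])]
30 [array([-20.,  29., -10., 104.,   7.,  48.,  -3.]), array([-18.,  17., -12.,  94.,   4.,  69.,  -1.]), array([ -6.,  23.,   4., 103.,  -2.,  54.,  29.])]
60 [array([-16.,  29., -16., 104.,  10.,  48.,  24.]), array([-14.,  18., -18.,  94.,   6.,  70.,  27.]), array([ -2.,  23.,  -1., 103.,   0.,  54.,  57.])]
90 [array([-13.,  30., -20., 104.,  13.,  49.,  52.]), array([-13.,  18., -19.,  94.,   6.,  70.,  57.]), array([  2.,  23.,  -5., 103.,   3.,  54.,  85.])]
120 [array([ -9.,  30., -24., 104.,  16.,  49.,  79.]), array([ -9.,  18., -24.,  93.,   8.,  70.,  86.]), array([  5.,  24.,  -9., 103.,   4.,  54., 114.])]
150 [array([ -5.,  32., -30., 104.,  20.,  50., 106.]), array([ -5.,  19., -29.,  93.,   9.,  70., 114.]), array([ 10.,  24., -16., 102.,   8.,  55., 141.])]
```

```bash
cat >> h.py <<'E'
def RY(yaw):
    a=np.radians(yaw); return np.c_[[np.cos(a),np.sin(a),0],[0,0,-1],[-np.sin(a),np.cos(a),0]]
E
python3 - <<'E'
from h import *
hub=np.array([.6226,.0359,.088]);kn=np.array([.538,-.3648,.098])
for n,X in (("hub",hub),("kn",kn)):
  for y in (-150,-120,30,60,90,100,120): 
    q=bot.solve_ik([X[0],X[1],.2],RY(y)); print(n,y,None if q is None else np.round(q))
bot.movep([hub[0],hub[1],.24],RY(60)); shot("wrist","w1"); print(bot.current_time_s(),bot.current_force(),proj("w1",hub,True))
bot.movep([kn[0],kn[1],.24],RY(30)); shot("wrist","w2"); hand.gripper_to(.55); print(bot.current_time_s(),bot.current_force(),bot.current_opening(),proj("w2",kn+[0,0,.014],True))
a=cv2.imread("pics/w1.png");b=cv2.imread("pics/w2.png")
def crop(im,c,s=65): 
    x,y=np.int32(np.round(c)); x=np.clip(x,s,640-s);y=np.clip(y,s,400-s);print(x-s,y-s); return cv2.resize(im[y-s:y+s,x-s:x+s],(400,400),interpolation=cv2.INTER_CUBIC)
cv2.imwrite("pics/c2.png",np.hstack([crop(a,proj("w1",hub,True)),crop(b,proj("w2",kn+[0,0,.014],True))]))
E
```

```text
hub -150 [ -53.   51.   78.   97.  -51.   76. -115.]
hub -120 [-49.  41.  65.  97. -40.  69. -94.]
hub 30 [-8. 25.  3. 95. -2. 59. 26.]
hub 60 [-4. 26. -3. 95.  1. 60. 53.]
hub 90 [ 0. 26. -8. 95.  4. 60. 81.]
hub 100 [  2.  26. -10.  95.   5.  60.  90.]
hub 120 [  4.  26. -13.  95.   6.  60. 109.]
kn -150 [ -3.  37.  52.  92. -31.  66. -94.]
kn -120 [  5.  33.  39.  92. -22.  63. -71.]
kn 30 [  8.  31.  33.  92. -19.  62.  77.]
kn 60 [  5.  33.  38.  92. -22.  63. 109.]
kn 90 [  4.  33.  39.  92. -23.  63. 140.]
kn 100 [ 65.  37. -50.  90.  30.  67. 110.]
kn 120 [ 76.  51. -75.  89.  50.  79. 117.]
2.8 [-0.97208564 -0.12052     0.71559528] [322.88547457 188.98863939]
5.2 [ 0.3344576  -0.55118516  0.02785955] 0.551127275907418 [322.49557139 193.97839083]
258 124
257 129
```

View pics/c2.png

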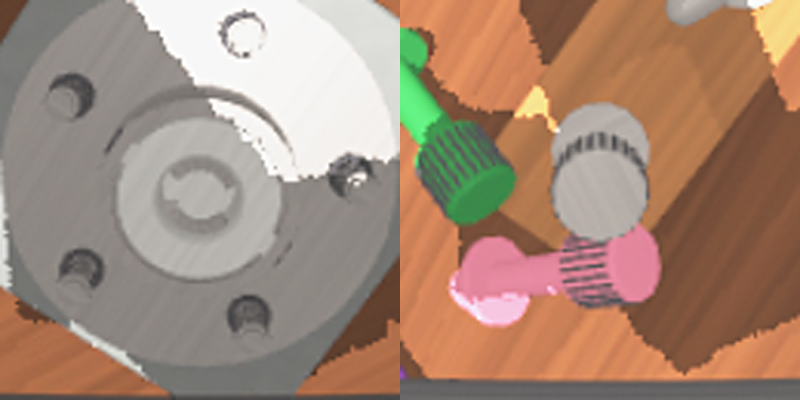

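The hub crop shows the tapped hole centre at w1 (322.7,187.4), with two thread ridges visible. The knob top is at w2 (322,191.7). Both are about 2 px from prediction, so I'll average the fixed-camera and wrist estimates and grasp.

```bash
python3 - <<'E'
from h import *
hub=np.array([.6226,.0359,.088]);kn=np.array([.538,-.3648,.098])
wh=atz("w1",(322.7,187.4),.088,True); wk=atz("w2",(322.0,191.7),.112,True); print(wh,wk, wh-hub,wk-kn)
k=(kn+wk)/2; R=RY(30)
bot.move_linear([k[0],k[1],.0985-bot.grasp_offset],speed=.12,orientation=R)
f0=np.array(bot.current_force());hand.gripper_to(0.0); print(bot.current_opening(),f0,bot.current_force(),bot.current_wrist_torque())
z0=bot.current_eef_pos(); print("grip tcp",z0,bot.current_time_s())
bot.move_linear([k[0],k[1],.0985-bot.grasp_offset+.10],speed=.12)
shot("wrist","w3"); shot("side","s3"); print(bot.current_force(),bot.current_wrist_torque(),bot.current_opening(),bot.current_eef_pos(),bot.current_time_s())
g=np.array(bot.current_eef_pos())+[0,0,bot.grasp_offset+.0135]; pw=proj("w3",g,True);ps=proj("s3",g);print(pw,ps)
def crop(im,c,s=65):
    x,y=np.int32(np.round(c)); x=np.clip(x,s,640-s);y=np.clip(y,s,400-s);print(x-s,y-s); return cv2.resize(im[y-s:y+s,x-s:x+s],(400,400),interpolation=cv2.INTER_CUBIC)
cv2.imwrite("pics/c3.png",np.hstack([crop(cv2.imread("pics/w3.png"),pw),crop(cv2.imread("pics/s3.png"),ps)]))
E
```

```text
[0.62105686 0.03656588 0.088     ] [ 0.53647386 -0.36311465  0.112     ] [-1.54313659e-03  6.65884282e-04 -2.77555756e-17] [-0.00152614  0.00168535  0.014     ]
0.32406040611984765 [ 0.1636436   0.40481321 -0.3068396 ] [0.81014879 0.07944465 1.78257998] [ 0.00849805 -0.01441497  0.0085013 ]
grip tcp [ 0.53759786 -0.36398474  0.08000647] 7.1583
[ 0.81875045 -0.22400148 -2.29959536] [-0.07208811  0.0384349  -0.00341968] 0.3196356167331997 [ 0.53649984 -0.36344375  0.17835523] 8.2417
[327.62453162 273.26103713] [410.08011163 259.92842957]
263 208
345 195
```

View pics/c3.png

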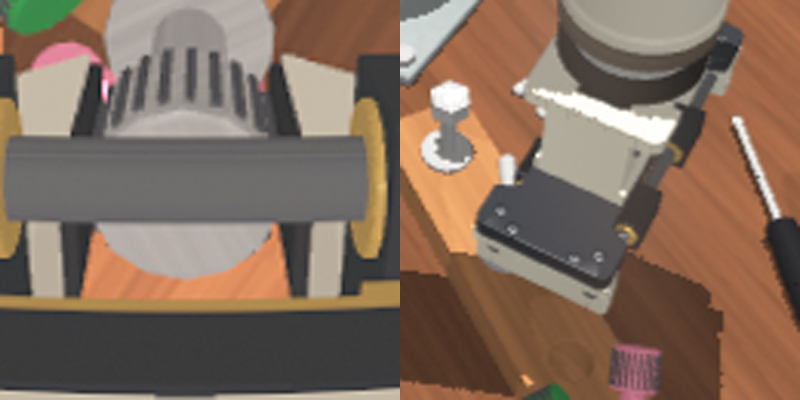

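The rod is held in the right image, with its knob top at w3 (322.8,270.7), centred between the pads. Next I'll carry it over the hub and check it relative to the cap.

```bash
python3 - <<'E'
from h import *
h=np.array([.6218,.0362])
p=bot.current_eef_pos(); print(p,bot.current_eef_pos(),bot.current_eef_pos())
bot.move_linear([p[0],p[1],.21],speed=.15)
bot.movep([*h,.21],RY(120)); bot.move_linear([*h,.164],speed=.1)
bot.sleep(.2)
for i in range(4): print(bot.current_eef_pos(),bot.current_force(),bot.current_wrist_torque())
shot("wrist","w4"); shot("side","s4"); print(np.round(bot.current_q()),bot.current_time_s())
im=cv2.imread("pics/w4.png");x,y=254,150
print(proj("w4",[*h,.088],True),proj("w4",[*h,.118],True),proj("s4",[*h,.088]))
A=cv2.resize(im[130:330,223:423],(400,400),interpolation=cv2.INTER_CUBIC)
s=cv2.imread("pics/s4.png");B=cv2.resize(s[100:200,287:387],(400,400),interpolation=cv2.INTER_CUBIC)
cv2.imwrite("pics/c4.png",np.hstack([A,B]))
E
```

```text
[ 0.53649984 -0.36344375  0.17835523] [ 0.53649984 -0.36344375  0.17835523] [ 0.53649984 -0.36344375  0.17835523]
[0.62245651 0.03625694 0.16492634] [ 1.00939896 -0.78931972 -2.75077518] [ 0.06967622  0.02991292 -0.01202953]
[0.62245651 0.03625694 0.16492634] [ 1.00939896 -0.78931972 -2.75077518] [ 0.06967622  0.02991292 -0.01202953]
[0.62245651 0.03625694 0.16492634] [ 1.00939896 -0.78931972 -2.75077518] [ 0.06967622  0.02991292 -0.01202953]
[0.62245651 0.03625694 0.16492634] [ 1.00939896 -0.78931972 -2.75077518] [ 0.06967622  0.02991292 -0.01202953]
[  3.  28. -12.  97.   7.  56. 109.] 11.0083
[321.88500894 207.95517657] [321.72450954 220.04820869] [336.7332195  159.61252788]
```

View pics/c4.png

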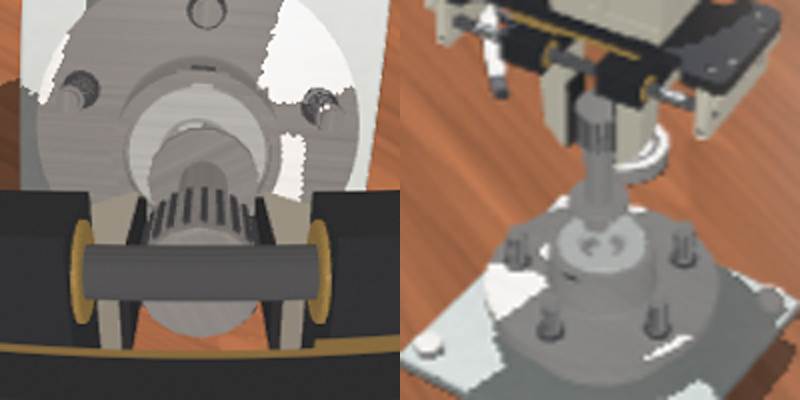

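```bash
python3 - <<'E'
from h import *
h=np.array([.6218,.0362]);t=RY(120)[:,0]*.01
for z in (.088,.118,.196):
    X=np.r_[h,z]; print(z,"w",proj("w4",X,True),proj("w4",X+t,True)-proj("w4",X,True),"s",proj("s4",X),proj("s4",X+[.01,0,0])-proj("s4",X),proj("s4",X+[0,.01,0])-proj("s4",X))
im=cv2.imread("pics/w4.png");A=cv2.resize(im[165:265,283:363],(480,600),interpolation=cv2.INTER_CUBIC)
s=cv2.imread("pics/s4.png");B=cv2.resize(s[110:180,315:355],(320,560),interpolation=cv2.INTER_CUBIC);B=np.vstack([B,np.zeros((40,320,3),np.uint8)])
cv2.imwrite("pics/c5.png",np.hstack([A,B]))
E
```

```text
0.088 w [321.88500894 207.95517657] [1.26435441e+01 4.32352930e-03] s [336.7332195  159.61252788] [ 3.47081913 -1.3662468 ] [-2.01200696 -2.36479739]
0.118 w [321.72450954 220.04820869] [ 1.43246264e+01 -2.76269995e-03] s [336.81983813 150.57787698] [ 3.53507213 -1.36762671] [-2.04973748 -2.36255368]
0.196 w [321.02543696 273.59108035] [21.62104213 -0.08368296] s [337.06091806 125.43232945] [ 3.71382611 -1.36684518] [-2.15479835 -2.34744199]
```

View pics/c5.png

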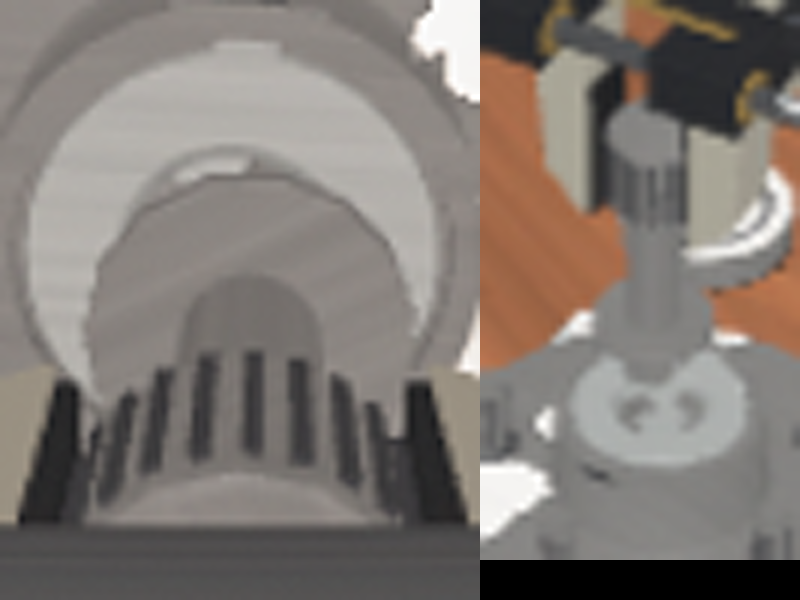

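In the close crop the wrist view puts the rod axis about 2.5 mm off the cap centre: collar at u≈324.8 against cap at u≈321.7. The side view agrees in sign (collar at 655, cap at 658 in crop pixels). I'll correct to about (0.6232,0.0343) and feel downward.

```bash
cat >> h.py <<'E'
def avg(n=8):
    P=[];F=[];T=[]
    for i in range(n):
        bot.sleep(.02);P.append(bot.current_eef_pos());F.append(bot.current_force());T.append(bot.current_wrist_torque())
    return np.mean(P,0).round(5),np.mean(F,0).round(2),np.mean(T,0).round(3)
E
python3 - <<'E'
from h import *
h=np.array([.6232,.0343])
bot.move_linear([*h,.160],speed=.05); print(avg())
r=bot.move_linear([*h,.137],speed=.012,until_force=4); print(r,*avg(),bot.current_time_s())
shot("wrist","w5"); shot("side","s5")
im=cv2.imread("pics/w5.png");A=cv2.resize(im[165:265,283:363],(480,600),interpolation=cv2.INTER_CUBIC)
s=cv2.imread("pics/s5.png");B=cv2.resize(s[110:180,315:355],(320,560),interpolation=cv2.INTER_CUBIC);B=np.vstack([B,np.zeros((40,320,3),np.uint8)])
cv2.imwrite("pics/c6.png",np.hstack([A,B]))
E
```

```text
(array([0.62308, 0.03416, 0.15979]), array([-0.3,  0. , -2.7]), array([0.064, 0.043, 0.013]))
True [0.62332 0.03429 0.14362] [0.27 0.03 5.2 ] [ 0.041 -0.012 -0.01 ] 12.8
```

View pics/c6.png

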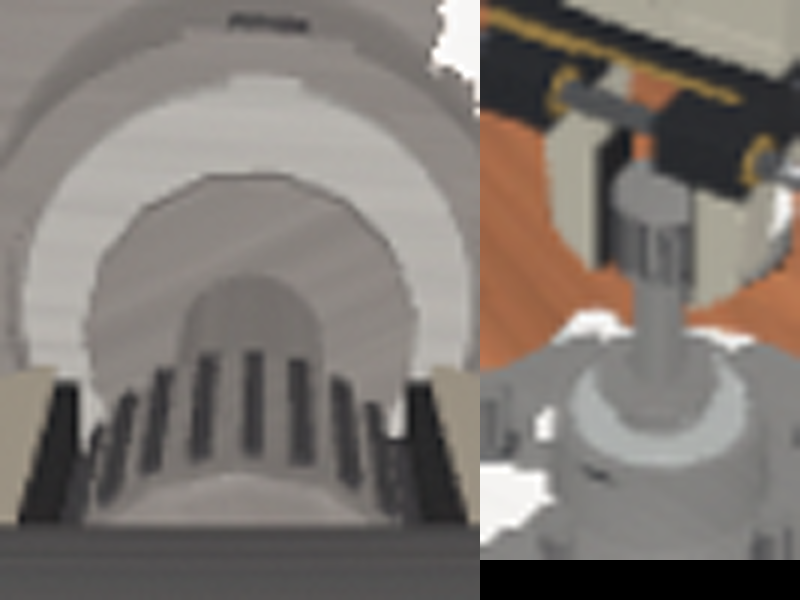

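Contact came at TCP z 0.1436, so the collar is 9.6 mm up and there is about 2.4 rad still to go to the catch. The cap (22–472) and collar (90–413) are now concentric to about 0.5 mm. I'll turn 100° clockwise just clear of it, then feel again.

```bash
python3 - <<'E'
from h import *
h=np.array([.6234,.0339])
bot.move_linear([*h,.1450],speed=.02); print(avg(4))
for y in (100,80,60,40,20):
    bot.movep([*h,.1450],RY(y)); print(y,np.round(bot.current_q()),avg(3)[1:],bot.current_time_s())
r=bot.move_linear([*h,.137],speed=.01,until_force=3); print(r,*avg(),bot.current_time_s())
E
```

```text
(array([0.62316, 0.03377, 0.14444]), array([ 1.3 , -0.15, -1.94]), array([ 0.074, -0.26 ,  0.02 ]))
100 [-0. 29. -7. 97.  5. 54. 91.] (array([ 0.27, -0.49, -3.01]), array([ 0.035, -0.042, -0.009])) 13.7167
80 [-3. 29. -3. 97.  2. 54. 73.] (array([ 0.17, -0.47, -2.46]), array([ 0.029, -0.008, -0.023])) 14.1667
60 [-7. 29.  1. 98. -1. 53. 55.] (array([-0.42, -0.4 , -2.82]), array([-0.023,  0.005, -0.003])) 14.6167
40 [-10.  29.   6.  98.  -4.  53.  38.] (array([ 0.13,  0.32, -2.71]), array([-0.074,  0.016,  0.006])) 15.0667
20 [-13.  29.  10.  98.  -6.  54.  20.] (array([-0.51,  0.29, -3.04]), array([-0.065,  0.079,  0.013])) 15.5167
True [0.62353 0.03433 0.14011] [0.4  0.28 5.71] [-0.054  0.083  0.016] 16.2
```

```bash
cat >> h.py <<'E'
def turn(h,z,y,yend,step=8,fz_t=0.5,tz_max=.1,zmin=.1335,fmax=20):
    while y>yend:
        y-=step; z=max(z-.016/360*step,zmin)
        bot.movep([*h,z],RY(y)); p,f,t=avg(3)
        print(y,"z",round(z,5),p[2],"F",f,"T",t,"q7",round(bot.current_q()[6]),round(bot.current_time_s(),1))
        z=max(z+np.clip((f[2]-fz_t)*5e-5,-4e-4,4e-4),zmin)
        if np.linalg.norm(f+[0,0,2.7])>fmax or abs(t[2])>tz_max: print("STOP");break
    return z,y
E
python3 - <<'E'
from h import *
h=np.array([.6234,.0339])
print(turn(h,.1401,20,-60))
E
```

```text
12 z 0.13974 0.13985 F [0.57 1.02 0.78] T [ 0.287 -0.188 -0.022] q7 13 16.5
4 z 0.1394 0.13947 F [0.93 1.13 1.24] T [ 0.387 -0.192 -0.009] q7 6 16.8
-4 z 0.13908 0.13913 F [0.7  1.94 0.56] T [ 0.477 -0.117 -0.022] q7 -1 17.1
-12 z 0.13873 0.13873 F [1.   2.47 0.6 ] T [ 0.58  -0.138 -0.022] q7 -8 17.4
-20 z 0.13838 0.13838 F [1.05 2.55 0.39] T [ 0.636 -0.122 -0.015] q7 -15 17.7
-28 z 0.13802 0.138 F [0.43 2.88 0.7 ] T [ 0.692 -0.124 -0.029] q7 -22 18.0
-36 z 0.13767 0.13762 F [0.53 2.89 0.06] T [ 0.686 -0.091  0.025] q7 -29 18.3
-44 z 0.1373 0.13727 F [ 0.46  3.74 -0.21] T [ 0.741 -0.104  0.009] q7 -36 18.6
-52 z 0.13691 0.13689 F [0.63 3.77 0.67] T [ 0.812 -0.119  0.039] q7 -43 18.9
-60 z 0.13656 0.13653 F [0.24 3.96 0.65] T [ 0.962 -0.083  0.02 ] q7 -50 19.2
(np.float64(0.1365664444444445), -60)
```

The thread has caught: the collar is 2.5 mm up and following the lead. I'll relieve the 4 N side load and continue.

```bash
python3 - <<'E'
from h import *
h=np.array([.6234,.0339]);z,y=.13657,-60
for i in range(14):
    f=avg(4)[1]; h=h+np.clip(f[:2]*1e-4,-4e-4,4e-4)
    z,y=turn(h,z,y,y-8,zmin=.1338,tz_max=.09)
    if abs(avg(4)[2][2])>.09 or y<-135: break
print(h,z,y,avg())
E
```

```text
-68 z 0.13621 0.13611 F [ 0.6   3.76 -0.55] T [ 0.941 -0.009 -0.001] q7 -57 19.6
-76 z 0.13581 0.13569 F [ 0.36  2.81 -1.  ] T [ 0.808 -0.062 -0.001] q7 -64 20.0
-84 z 0.13538 0.13527 F [ 0.41  2.07 -1.69] T [0.643 0.005 0.029] q7 -71 20.4
-92 z 0.13491 0.13477 F [ 0.49  1.88 -2.47] T [0.415 0.046 0.003] q7 -78 20.9
-100 z 0.13441 0.1343 F [ 0.06  1.07 -2.47] T [0.251 0.131 0.011] q7 -85 21.3
-108 z 0.1339 0.13406 F [ 0.19  0.51 -1.13] T [ 0.061  0.093 -0.025] q7 -92 21.7
-116 z 0.1338 0.13405 F [ 0.07 -0.35  0.25] T [ 0.038  0.116 -0.003] q7 -98 22.2
-124 z 0.1338 0.134 F [-0.29  0.03  1.69] T [-0.028  0.21  -0.002] q7 -105 22.6
-132 z 0.1338 0.13398 F [-0.22 -0.53  2.58] T [-0.017  0.204  0.006] q7 -112 23.0
-140 z 0.1338 0.13391 F [ 0.43 -0.26  2.77] T [ 0.126  0.061 -0.021] q7 -119 23.5
[0.623777 0.035386] 0.1339135 -140 (array([0.62396, 0.03552, 0.13391]), array([ 0.42, -0.17,  2.87]), array([ 0.186,  0.018, -0.01 ]))
```

```bash
python3 - <<'E'
from h import *
h=np.array([.62378,.03539]);z,y=.1340,-140
while y>-164:
    y-=2; bot.movep([*h,z],RY(y)); p,f,t=avg(6); print(y,p[2],f,t,round(bot.current_q()[6]),round(bot.current_time_s(),1))
    if abs(t[2])>.17 or np.linalg.norm(f)>20: break
E
```

```text
-142 0.13392 [1.52 0.56 0.8 ] [ 0.351 -0.271  0.006] -121 24.0
-144 0.13391 [ 2.55  1.02 -0.36] [ 0.48  -0.469 -0.013] -123 24.4
-146 0.13391 [ 3.08  1.52 -1.68] [ 0.639 -0.709  0.026] -124 24.7
-148 0.1339 [ 3.76  1.89 -2.82] [ 0.736 -0.889  0.054] -126 25.1
-150 0.13395 [ 3.17  2.58 -2.29] [ 0.78  -0.785  0.083] -128 25.4
-152 0.13394 [ 2.    2.45 -1.61] [ 0.807 -0.572  0.138] -129 25.8
-154 0.13395 [ 1.52  2.29 -1.41] [ 0.759 -0.388  0.233] -131 26.1
```

Torque rose 0.05, 0.08, 0.14, then 0.23 N m, so it's finger-tight. Now I'll pull straight up.

```bash
python3 - <<'E'
from h import *
h=np.array([.62388,.03559])
bot.move_linear([*h,.1345],speed=.02); print(avg(3))
for z in (.139,.146,.156,.176,.20):
    bot.move_linear([*h,z],speed=.03); print(z,*avg(3),bot.current_time_s())
shot("side","s6")
for y in (-154,-120,-90,-60):
    q=bot.solve_ik([.4745,.314,.1],RY(y)); print(y,None if q is None else np.round(q))
s=cv2.imread("pics/s6.png");cv2.imwrite("pics/c7.png",cv2.resize(s[80:210,180:390],(800,495),interpolation=cv2.INTER_CUBIC))
E
```

```text
(array([0.62347, 0.03554, 0.13404]), array([ 2.04,  1.74, -5.69]), array([ 0.622, -0.502,  0.235]))
0.139 [0.6229  0.03539 0.13832] [  2.02   1.12 -12.86] [ 0.414 -0.309  0.023] 26.7667
0.146 [0.6244  0.03493 0.14724] [-0.08 -0.44 -4.4 ] [ 0.057  0.173 -0.009] 27.2
0.156 [0.62391 0.03564 0.1561 ] [-0.15 -0.14 -5.4 ] [0.035 0.164 0.001] 27.7333
0.176 [0.62368 0.03571 0.17581] [-0.07  0.6  -5.  ] [ 0.029  0.161 -0.009] 28.6
0.2 [0.6237  0.03567 0.19977] [-0.13 -0.6  -4.94] [ 0.03   0.159 -0.054] 29.6
-154 [ -86.   58.   77.  109.  -62.   70. -140.]
-120 [ -70.   35.   45.  108.  -32.   50. -129.]
-90 [ -66.   33.   39.  108.  -27.   49. -103.]
-60 [-60.  31.  31. 108. -21.  47. -78.]
```

View pics/c7.png

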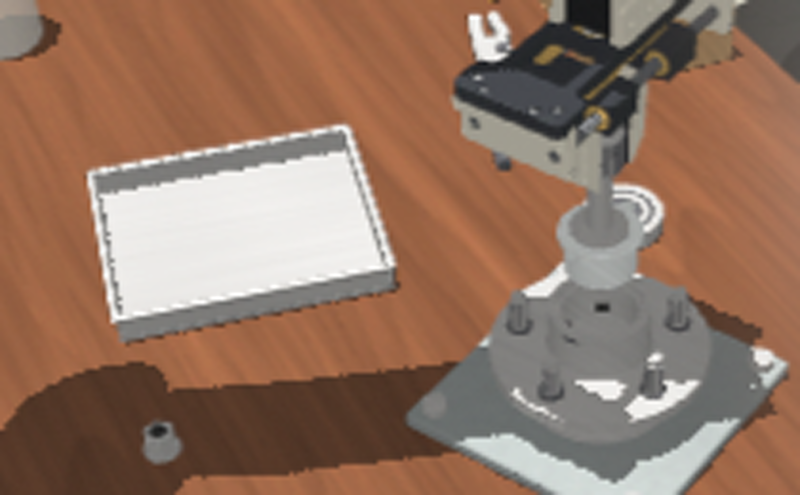

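The cap hangs on the rod, clear of the bore (crop (598,245)), and the tray is free. Now I'll carry it over and set it down.

```bash
python3 - <<'E'
from h import *
c=[.4745,.314]
p=[.62388,.03559]
bot.movep([*p,.2],RY(-115)); print(np.round(bot.current_q()))
try: bot.move_linear([*c,.2],speed=.15,orientation=RY(-80))
except bot.Unreachable as e: print("lin",e); bot.movep([*c,.2],RY(-80))
print(avg(3),bot.current_time_s())
bot.move_linear([*c,.092],speed=.08)
print(avg(6))
r=bot.move_linear([*c,.072],speed=.01,until_force=3); print(r,avg(6),bot.current_time_s())
shot("side","s7")
s=cv2.imread("pics/s7.png");cv2.imwrite("pics/c8.png",cv2.resize(s[60:190,150:340],(800,547),interpolation=cv2.INTER_CUBIC))
E
```

```text
[ -38.   32.   45.   96.  -25.   63. -100.]
(array([0.47499, 0.31318, 0.20004]), array([ 0.27, -0.02, -4.54]), array([-0.074,  0.151, -0.031])) 32.575
(array([0.47489, 0.31431, 0.09258]), array([ 0.03,  0.26, -5.04]), array([-0.054,  0.171,  0.016]))
True (array([0.4748 , 0.31388, 0.07888]), array([ 1.05, -0.08,  6.04]), array([ 0.002,  0.053, -0.011])) 35.5333
```

View pics/c8.png

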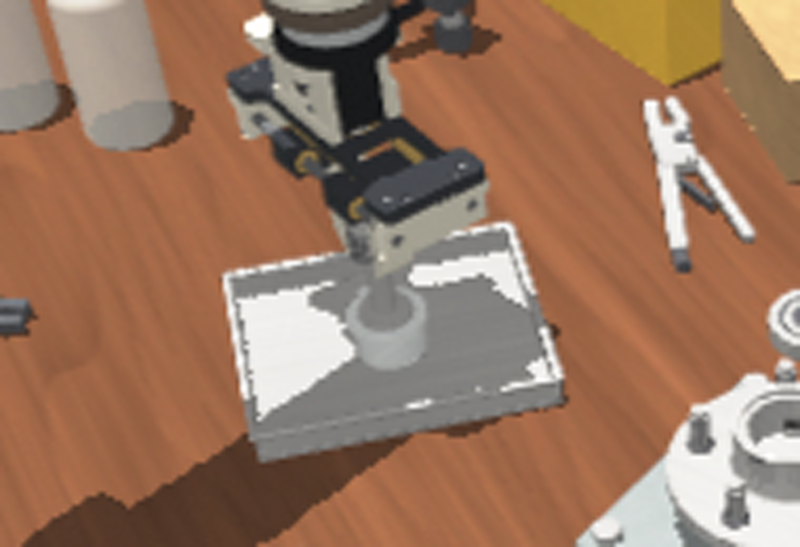

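The cap stands in the middle of the tray (crop (388,330)), with contact at the expected height. Now I'll release and retreat.

```bash
python3 - <<'E'
from h import *
c=[.4745,.314]
p=bot.current_eef_pos()
bot.move_linear([*c,.0792],speed=.01); print(avg(3))
hand.gripper_to(.7); bot.move_linear([*c,.22],speed=.1); bot.sleep(.3)
bot.movep([.45,.05,.35],RY(-60)); print(avg(3),bot.current_time_s())
shot("side","s8");shot("top","t8")
s=cv2.imread("pics/s8.png");t=cv2.imread("pics/t8.png")
A=cv2.resize(s[80:180,190:290],(400,400),interpolation=cv2.INTER_CUBIC);B=cv2.resize(s[215:325,335:435],(400,400),interpolation=cv2.INTER_CUBIC)
cv2.imwrite("pics/c9.png",np.hstack([A,B]))
E
```

```text
(array([0.47436, 0.31395, 0.07901]), array([ 0.64,  0.93, -0.84]), array([ 0.021,  0.102, -0.02 ]))
(array([0.44991, 0.05159, 0.34952]), array([-0.19,  0.79,  0.19]), array([-0.087,  0.136,  0.031])) 39.8333
```

View pics/c9.png

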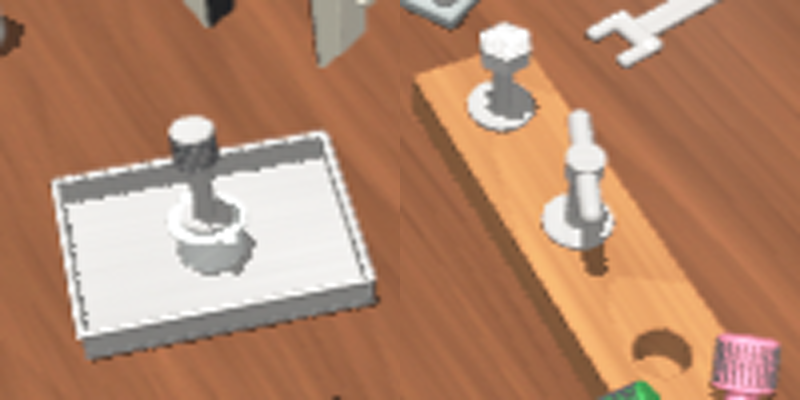

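```bash
python3 - <<'E'
from h import *
for z in (.111,.033): print((proj("s8",[.4745,.314,z])-[190,80])*4)
E
```

```text
[191.92017587 124.75949175]
[207.69182933 214.16082067]
```

The vertical projection matches: predicted (192,125) and (208,214), seen (193,128) and (207,218). The rod is upright, so I'm handing in.

```bash
python3 -c "
from h import *
finish_job()"
```

```text
the job is handed in; nothing more can be done
```

The job is handed in after about 40 s of robot time; no verdict is reported. The cap stands upright in the middle of the steel tray with the puller rod still screwed in and the gripper clear.

- **Screwing in:** I took the round-knob rod from the rack's right-hand hole and felt for the thread by contact height, with the collar 9.6 mm up at first and 6.1 mm after 100° clockwise. I then followed the lead until the collar was down, and stopped at 0.23 N m, within the finger-tight range.
- **Pulling and placing:** The cap came straight up with a wrist reading of about 13 N. It met the tray at the expected height with about 11 N and was let go.
- **Last checks:** The side picture shows the rod axis matching a vertical within about 1 px. The hex and tee rods still stand in their holes.
- **Disagreements:**
  - The wrist camera's calibration differed from the fixed cameras by about 2 mm, so I centred the rod from its position relative to the cap in the picture.
  - The drop in contact height over the first 100° was 3.5 mm, against 4.4 mm expected.
- **Not measured:** I did not measure the clamping force between rod and cap. I inferred it from the torque.

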